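Roll the bull-bar tube home into the light bar's saddles

TASK

Roll the metal tube along the two wooden battens until it sits home in both clamp saddles on the back of the light bar, and leave it lying there. Roll it slowly with fingertips working on its upper side only: do not grip it, lift it or shove it from behind at or below its mid-height. Stop it at the saddles without shoving the light bar along, and leave the U-bolts, marker pen and small carton where they lie.

Things in the scene. Friction and masses are not known exactly. Their poses are not given: they have to be found in the camera images.
- tube: plain aluminium tube across the battens, diameter 76 mm, length 300 mm, 0.35 to 0.65 kg, evenly balanced, black plugs in its ends; rolls freely and soon stops when left alone. Origin at the middle of its axis, 58 mm above the counter (top at 96 mm); its y axis runs along the tube; x and z turn as it rolls, z starting upright. Starts 55 to 115 mm short of home, square to the light bar within 2 degrees
- tube_left (a point): point on the tube's axis 115 mm from its middle, to the +y end; the part that goes into the left saddle
- tube_right (a point): point on the tube's axis 115 mm from its middle, to the -y end; the part that goes into the right saddle
- light_bar: black light bar, loose, 1 kg, on the far end of the battens, lenses facing away from the robot (its +x): 330 mm long (y), 88 mm deep over fins and lenses, 76 mm high, top 96 mm above the counter; slides if pushed with about 5 N. Origin: centre of its underside. Two steel saddles 36 mm wide, hollows facing -x, stand off its back at y = +115 and -115 mm; their plates rise to 122 mm above the counter
- saddle_left (a point): where the tube's axis lies when the tube is home in the left saddle: 38 mm in front of the deepest part of its hollow, 100 mm behind the light bar's centre, 38 mm above the battens. Axes as the light bar's: x is the direction in which the tube must roll to get home
- saddle_right (a point): the same for the right saddle, 230 mm from the left one
- battens: two fixed pine battens lying flat on the counter, each 360 mm long (x of this frame) by 30 mm wide and 20 mm thick, their centre lines at y = +70 and -70 mm; the tube and the light bar stand on them. Origin midway between them at counter level. The counter is at height 0
- u_bolt_left: steel U-bolt of 8 mm rod lying flat on the counter beyond the tube's +y end, 92 mm across, 112 mm long; origin at the centre of its bend, 4 mm up. To be left alone
- u_bolt_right: the same, beyond the tube's -y end. To be left alone
- marker: grey marker pen with black cap, 15 mm thick, 130 mm long, lying on the counter; origin at its middle. To be left alone
- carton: small white carton 60 x 60 x 80 mm standing on the counter; origin at the centre of its underside. To be left alone

How it is judged:
On the way:
1. fingers on the tube, it has rolled at least about 40 degrees (contact force between the fingers and tube above 0.3 N and angle between tube's own z axis and vertical above 0.7 rad), for 0.05 s.
At the end, for the whole second after the job is handed in: the tube lies still on the battens with its axis within 6 mm of home at both saddles (across the tube; 30 mm along it), after rolling there with fingers on it (x of tube_left in the frame of saddle_left between -0.006 and 0.006 m and y of tube_left in the frame of saddle_left between -0.03 and 0.03 m and x of tube_right in the frame of saddle_right between -0.006 and 0.006 m and y of tube_right in the frame of saddle_right between -0.03 and 0.03 m and linear speed of tube below 0.01 m/s and angular speed of tube below 0.2 rad/s and height (world z) of tube between 0.053 and 0.063 m); the robot touches nothing.
It fails at once if the tube was lifted or thrown off the battens (axis more than 10 mm up or down) (height (world z) of tube above 0.068 m or height (world z) of tube below 0.048 m).
It fails at once if the tube was gripped or pushed from behind at or below mid-height: fingers touching it while the point between the finger pads is lower than 80 mm above the counter (contact force between the fingers and tube above 0.5 N and height (world z) of the grasp point below 0.08 m).
It fails at once if the tube ran faster than 0.3 m/s (linear speed of tube above 0.3 m/s).
It fails at once if the light bar was moved more than 5 mm (distance of light_bar from where it was at the start of the episode above 0.005 m).
It fails at once if a U-bolt, the marker or the carton was moved more than 15 mm (distance of any of u_bolt_left, u_bolt_right, marker, carton from where it was at the start of the episode above 0.015 m).
It also fails if it takes over 72 s, if anything falls off the work surface, if the arm or the gripper's body presses on something with over 40 N, if the wrist force passes 120 N, or if a joint passes its speed limit or range.

ROBOT

A 6-joint arm with a two-finger parallel gripper is mounted at the origin on the work surface. World frame = base frame: x ahead of the robot, y to its left, z up, the work surface at z = 0. Lengths are in m, angles in rad, forces in N, time in s.
With the tool pointing down it reaches from about 0.375 to 0.75 m from the base axis. Payload 9 kg.
Tool frame: the origin (TCP) lies at the very end of the fingers, on their centre line; the grasp point (between the pads) lies 19 mm behind it; z points along the fingers, y is the line along which they close (so a half turn about z gives the same grasp; the last joint's range is limited). The gripper opens to 85 mm and grips with 20 to 120 N. Pads are 22 mm wide; open, the fingers measure 114 mm over their backs; the gripper's body (76 mm by 85 mm) begins 54 mm behind the grasp point. The pads swing forward as they close: fully open they stand 13 mm farther back than shut.
Start: joints at [-1.389, 0.104, 0.097, 1.564, 0, 1.353], TCP at [0.234, -0.553, 0.197] pointing down, gripper open.
Joint ranges: [-2.99, 2.99], [-0.84, 1.86], [-1.1, 1.16], [-1.84, 2.11], [-1.51, 1.56], [-3.14, 3.14]. Speed limits (rad/s): [2.22, 2.22, 2.57, 3.14, 3.14, 3.14].

INTERFACE

Orientations are given as a unit quaternion [w, x, y, z].
In Python, from workcell import manip, capture, ticket, masks_of, spot_point gives the robot as it stands.
- The arm moves only by the tool play_rows, never from a script. Its argument "commands" is a list that holds one entry, the list of rows, each a list of 7 numbers: the turn, a rotation vector about the tool's x, y, z in rad, then the shift along the tool's x, y, z in cm, then the closure, from 0 (fully open) to 1 (shut). A call has 1 to 8 rows; each row shifts and turns the commanded pose from where the row before left it, along the tool's axes as they then stand; what a row does not reach is not made up. A row lasts 1/12 s, in which the tool goes at most 41.7 mm and 7.16 degrees, less where a joint would pass 70% of its speed; a pose out of reach is approached as far as the arm can. A call with a gripper value outside its range is refused whole. The fingers move at their own pace and stop on an object; "force" is the grip in N (left out, the last holds). Time passes only in rows, so rows that do not move let the fingers close. It gives the time, the measured TCP pose, the force, the opening and the grip force at its end, in the units of the state.
- manip.read_state(): the state, without advancing time (a new reading comes with each control period).
- capture(name): name is "side" or "top" or "wrist"; returns a dict with "color" (400x640x3 uint8, red, green, blue), "fx", "fy", "cx", "cy" (pixels), "R" (3x3) and "t" (3): a world point X has camera coordinates R X + t. Camera axes: x right, y down, z forward; pixel columns grow to the right and rows downward; lengths in m; the calibration is good to about 2 mm. A picture is of the moment at which its call begins. There is no depth.
- ticket.sign_off(): hands the job in; it is judged then, once.
Trained networks look in a picture, given as the dict that the camera call returned (one of the last four; its "shot" number tells which), for a name from the list of things; names that differ only in an ending like _2 or _b are one class to them, and where a whole thing is asked for, a point or a joint stands for the part that bears it (a point fixed in the world has none). Each returns a list of dicts, best first, with "score" (0 to 1); they miss things now and then, are a little off and sometimes report something else, mostly with a low value. They report only what shows in the picture. A call takes as long as a camera call.
- masks_of(picture, name): "mask" (400x640 bool, what is visible of it) and "location" ([column, row] as shares, 0 to 1, of the picture: columns of its width, rows of its height, amid what is visible of it).
- spot_point(picture, name): "location" ([column, row] as shares, 0 to 1, of the picture: columns of its width, rows of its height: a listed point, or the origin of a listed thing).
The state is a dict: "time_s": time; "q": joint angles; "joint_velocities": joint speeds; "joint_efforts": joint torques, N m; "position": TCP position; "eef_rot": TCP orientation; "wrist_force": force on the tool from outside, world axes, zero at the start; "moment": the same for the moment, N m; "width": finger opening in m; "gripper_force": force on a finger pad.
Only numpy, scipy, OpenCV 4.12 (cv2) and the standard library are available. Lean on these libraries where they do the work, as an engineer would, in place of code of your own. Each camera call takes 0.05 s, during which the arm holds its last target. There are 200 camera calls.

## Working session

There is one attempt and no reset: what is moved stays moved. The work goes in short steps, Python scripts to look and compute and a tool call to move; the robot and the scene stay as the last step left them, time stands still between calls to the robot, and variables do not carry over. Pictures are saved under pics/ and viewed, at most 10 in all, crops included, and the job is handed in when it is done.

Besides the shell and the picture viewer there is one more tool, called after "Request:" by a JSON object that holds its "fn" and its "kwargs". play_rows: Moves the arm, as the interface text tells. Its arguments: {"type":"object","properties":{"commands":{"type":"array","items":{"type":"array","items":{"type":"array","items":{"type":"number"}}}},"force":{"type":"number"}},"required":["commands"]}

```bash
mkdir -p pics; cat > h.py <<'E'
import numpy as np, cv2
from workcell import manip, capture, ticket, masks_of, spot_point
def ray(p,uv):
    d=p["R"].T@np.array([(uv[0]-p["cx"])/p["fx"],(uv[1]-p["cy"])/p["fy"],1]); c=-p["R"].T@p["t"]; return c,d
def atz(p,uv,z):
    c,d=ray(p,uv); return c+d*(z-c[2])/d[2]
def px(p,X):
    q=p["R"]@np.array(X)+p["t"]; return q[0]/q[2]*p["fx"]+p["cx"],q[1]/q[2]*p["fy"]+p["cy"]
def spot(p,n):
    r=spot_point(p,n); 
    return (np.array(r[0]["location"])*[640,400],r[0]["score"]) if r else (None,0)
def save(p,f): cv2.imwrite("pics/"+f,p["color"][:,:,::-1])
E
python3 - <<'E'
from h import *
np.set_printoptions(precision=4,suppress=True)
Z=dict(tube=.058,tube_left=.058,tube_right=.058,light_bar=.02,saddle_left=.058,saddle_right=.058,battens=0,u_bolt_left=.004,u_bolt_right=.004,marker=.007,carton=0)
for c in("top","side"):
    p=capture(c); save(p,c+"0.png"); print(c,-p["R"].T@p["t"])
    for n,z in Z.items():
        uv,s=spot(p,n)
        if uv is not None: print(n,round(s,2),uv,atz(p,uv,z))
print(manip.read_state())
E
```

```text
top [0.3905 0.074  1.1107]
tube 0.92 [318.72 217.32] [0.483  0.0924 0.058 ]
tube_left 0.93 [271.168 198.2  ] [0.5284 0.1966 0.058 ]
tube_right 0.66 [371.2  228.52] [ 0.4552 -0.022   0.058 ]
light_bar 0.66 [348.48 133.2 ] [0.6816 0.0184 0.02  ]
saddle_left 0.74 [286.208 155.4  ] [0.6243 0.1618 0.058 ]
saddle_right 0.56 [388.608 186.08 ] [ 0.5482 -0.0645  0.058 ]
battens 0.16 [443.2 185.2] [ 0.5554 -0.1999  0.    ]
u_bolt_left 0.71 [223.104 183.88 ] [0.5725 0.3151 0.004 ]
u_bolt_right 0.63 [422.784 259.68 ] [ 0.3843 -0.1416  0.004 ]
marker 0.61 [235.776 121.32 ] [0.7219 0.2848 0.007 ]
carton 0.96 [445.184 185.88 ] [ 0.5536 -0.2044  0.    ]
side [0.3601 1.1271 0.7986]
tube 0.9 [335.616 203.2  ] [0.4798 0.0871 0.058 ]
tube_left 0.93 [314.496 231.6  ] [0.5172 0.2137 0.058 ]
tube_right 0.73 [352.384 183.6  ] [ 0.4441 -0.014   0.058 ]
light_bar 0.94 [272.  194.8] [0.673  0.0147 0.02  ]
saddle_left 0.84 [279.68 215.72] [0.6164 0.1604 0.058 ]
saddle_right 0.81 [317.696 173.   ] [ 0.5499 -0.0587  0.058 ]
battens 0.65 [302.72 213.6 ] [0.5745 0.0669 0.    ]
u_bolt_left 0.59 [280.832 273.12 ] [0.584  0.3131 0.004 ]
u_bolt_right 0.61 [375.808 178.68 ] [ 0.3813 -0.1336  0.004 ]
marker 0.73 [231.296 260.68 ] [0.7129 0.2891 0.007 ]
carton 0.64 [322.688 169.4  ] [ 0.5521 -0.1751  0.    ]
{'time_s': 1.2, 'q': array([-1.3887,  0.1041,  0.0973,  1.5639, -0.    ,  1.3531]), 'joint_velocities': array([-0.0003,  0.0019,  0.0004, -0.0006,  0.0025, -0.    ]), 'joint_efforts': array([  0.0015, -55.676 ,  50.3763,   0.0009,  -0.    ,   0.    ]), 'position': array([ 0.2336, -0.5527,  0.1966]), 'eef_rot': array([ 0.    ,  0.9801,  0.1986, -0.    ]), 'wrist_force': array([ 0.0542, -0.0725,  0.7839]), 'moment': array([ 0.0021,  0.0035, -0.0441]), 'gripper_force': 0.0, 'width': 0.0858152643721624}
```

View pics/top0.png

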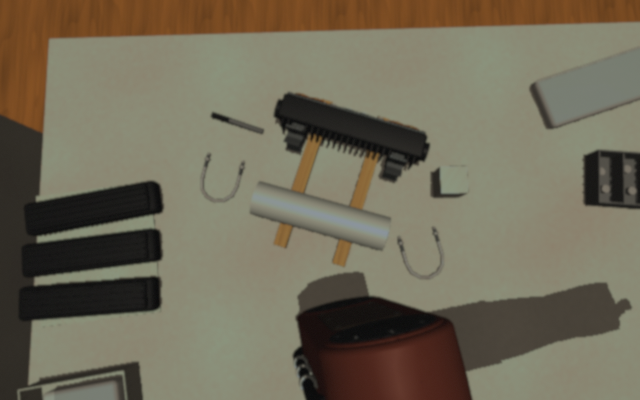

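View pics/side0.png

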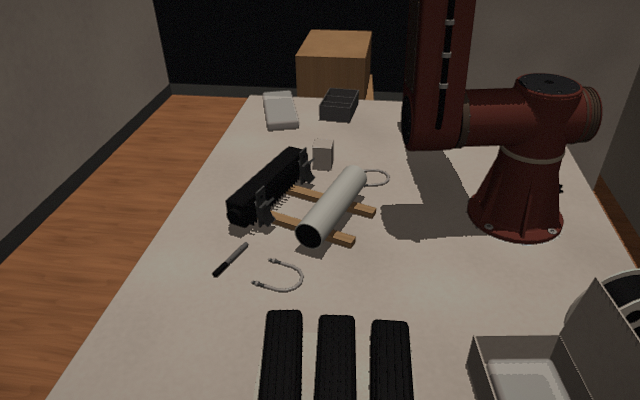

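The pictures agree with the networks: tube in the top view at about (320,215), roughly 105 mm short of the bar at (350,130). The bar is yawed about -18°. I'll turn the tool so its finger line lies along the tube, then go above it.

Request:
{"fn": "play_rows", "kwargs": {"commands": [[[0,0,-0.1214,0,0,0,0],[0,0,-0.1214,0,0,0,0],[0,0,-0.1214,0,0,0,0],[0,0,-0.1214,0,0,0,0],[0,0,-0.1214,0,0,0,0],[0,0,-0.1214,0,0,0,0],[0,0,-0.1214,0,0,0,0],[0,0,-0.1214,0,0,0,0]]]}}

```text
time_s: 1.87
position: [0.2335, -0.5527, 0.1966]
eef_rot: [0.0, 0.772, 0.635, -0.0]
wrist_force: [-0.0, -0.9, -0.1]
width: 0.0856
gripper_force: 0.0
```

Request:
{"fn": "play_rows", "kwargs": {"commands": [[[0,0,-0.1214,0,0,0,0],[0,0,-0.1214,0,0,0,0],[0,0,-0.1214,0,0,0,0],[0,0,-0.1214,0,0,0,0],[0,0,-0.1214,0,0,0,0],[0,0,-0.1214,0,0,0,0],[0,0,-0.1214,0,0,0,0],[0,0,-0.1214,0,0,0,0]]]}}

```text
time_s: 2.53
position: [0.2336, -0.5527, 0.1966]
eef_rot: [0.0, 0.386, 0.922, -0.0]
wrist_force: [-0.6, -0.4, 0.9]
width: 0.0852
gripper_force: 0.0
```

Request:
{"fn": "play_rows", "kwargs": {"commands": [[[0,0,-0.1214,0,0,0,0],[0,0,-0.1214,0,0,0,0],[0,0,-0.1214,0,0,0,0],[0,0,-0.1214,0,0,0,0],[0,0,0,-0.1,3.3,0,0],[0,0,0,-0.1,3.3,0,0],[0,0,0,-0.1,3.3,0,0],[0,0,0,-0.1,3.3,0,0]]]}}

```text
time_s: 3.2
position: [0.2783, -0.4271, 0.1964]
eef_rot: [0.0, 0.157, 0.988, 0.0]
wrist_force: [-0.3, 0.9, 0.0]
width: 0.0853
gripper_force: 0.0
```

Request:
{"fn": "play_rows", "kwargs": {"commands": [[[0,0,0,-0.1,3.3,0,0],[0,0,0,-0.1,3.3,0,0],[0,0,0,-0.1,3.3,0,0],[0,0,0,-0.1,3.3,0,0],[0,0,0,-0.1,3.3,0,0],[0,0,0,-0.1,3.3,0,0],[0,0,0,-0.1,3.3,0,0],[0,0,0,-0.1,3.3,0,0]]]}}

```text
time_s: 3.87
position: [0.3674, -0.1783, 0.1968]
eef_rot: [0.0, 0.156, 0.988, -0.0]
wrist_force: [0.1, -0.4, 0.6]
width: 0.0856
gripper_force: 0.0
```

Request:
{"fn": "play_rows", "kwargs": {"commands": [[[0,0,0,-0.1,3.3,0.5,0],[0,0,0,-0.1,3.3,0.5,0],[0,0,0,-0.1,3.3,0.5,0],[0,0,0,-0.1,3.3,0.5,0],[0,0,0,-0.1,3.3,0.5,0],[0,0,0,-0.1,3.3,0.5,0],[0,0,0,-0.1,3.3,0.5,0],[0,0,0,-0.1,3.3,0.5,0]]]}}

```text
time_s: 4.53
position: [0.4567, 0.0707, 0.1566]
eef_rot: [0.0, 0.156, 0.988, -0.0]
wrist_force: [0.8, 0.0, 0.7]
width: 0.0853
gripper_force: 0.0
```

```bash
cat > m.py <<'E'
from h import *
import sys
np.set_printoptions(precision=4,suppress=True)
u=np.array([.951,-.309,0]);v=np.array([.309,.951,0])
def meas(names=("side","wrist","top"),tag=None):
    T=manip.read_state(); print("tcp",T["position"],"u,v",T["position"]@u,T["position"]@v,T["wrist_force"])
    for c in names:
        p=capture(c)
        if tag: save(p,c+tag+".png")
        o=[]
        for n in("tube","tube_left","tube_right","saddle_left","saddle_right"):
            uv,s=spot(p,n)
            if uv is not None and s>.3: X=atz(p,uv,.058); o.append("%s %.2f u%.1f v%.1f"%(n,s,1e3*X@u,1e3*X@v))
        print(c,"; ".join(o))
        r=masks_of(p,"tube")
        if r and r[0]["score"]>.3 and c!="wrist":
            q=cv2.minAreaRect(np.argwhere(r[0]["mask"])[:,::-1].astype(np.float32)); b=cv2.boxPoints(q)
            L=[np.linalg.norm(b[0]-b[1]),np.linalg.norm(b[1]-b[2])]
            e=[(b[0]+b[1])/2,(b[2]+b[3])/2] if L[0]<L[1] else [(b[1]+b[2])/2,(b[3]+b[0])/2]
            for k in e: X=atz(p,k,.058); print("   mask end u%.1f v%.1f"%(1e3*X@u,1e3*X@v))
if __name__=="__main__": meas(tuple(sys.argv[2].split(",")),sys.argv[1])
E
python3 m.py 1 side,wrist,top
```

```text
tcp [0.4567 0.0707 0.1566] u,v 0.41245630881254103 0.20832226841330398 [0.7647 0.0351 0.7101]
side tube 0.95 u433.0 v231.7; tube_left 0.83 u426.7 v363.5; tube_right 0.84 u426.1 v120.2; saddle_left 0.95 u536.2 v343.8; saddle_right 0.57 u539.5 v113.4
   mask end u443.1 v31.8
   mask end u432.0 v420.3
wrist tube 0.80 u439.2 v234.4; tube_left 0.51 u539.1 v107.1; saddle_right 0.73 u535.6 v109.5
top tube_left 0.58 u440.6 v344.7; saddle_left 0.52 u628.4 v222.4; saddle_right 0.95 u535.7 v114.2
   mask end u435.2 v392.3
   mask end u437.5 v80.6
```

View pics/wrist1.png

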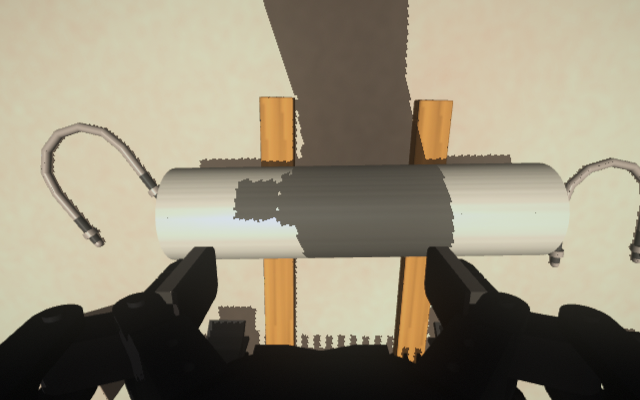

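The wrist view shows the tube at rows 165–258, square to the tool, with the fingertips at about (215,255) and (430,255) just robot-forward of it. About 100 mm to go. Next I centre on it and descend.

Request:
{"fn": "play_rows", "kwargs": {"commands": [[[0,0,0,-0.7,1.1,0,0],[0,0,0,-0.7,1.1,0,0],[0,0,0,0,0,2,0],[0,0,0,0,0,2,0],[0,0,0,0,0,1.5,0],[0,0,0,0,0,0.5,0],[0,0,0,0,0,0,0],[0,0,0,0,0,0,0]]]}}

```text
time_s: 6.25
position: [0.4765, 0.0855, 0.0972]
eef_rot: [0.0, 0.156, 0.988, -0.0]
wrist_force: [1.4, -0.6, 0.8]
width: 0.085
gripper_force: 0.0
```

Request:
{"fn": "play_rows", "kwargs": {"commands": [[[0,0,0,0,0,0.2,0],[0,0,0,0,0,0.2,0],[0,0,0,0,0,0.2,0],[0,0,0,0,0,0,0]]]}}

```text
time_s: 6.58
position: [0.4765, 0.0855, 0.0906]
eef_rot: [0.0, 0.156, 0.988, -0.0]
wrist_force: [-1.1, -0.6, 0.5]
width: 0.0852
gripper_force: 0.0
```

Request:
{"fn": "play_rows", "kwargs": {"commands": [[[0,0,0,0,0,0.1,0],[0,0,0,0,0,0.1,0],[0,0,0,0,0,0.1,0],[0,0,0,0,0,0,0]]]}}

```text
time_s: 6.92
position: [0.4763, 0.0855, 0.0874]
eef_rot: [-0.0, 0.156, 0.988, -0.0]
wrist_force: [-0.2, -0.1, -0.2]
width: 0.0855
gripper_force: 0.0
```

Request:
{"fn": "play_rows", "kwargs": {"commands": [[[0,0,0,0,0,0.1,0],[0,0,0,0,0,0.1,0],[0,0,0,0,0,0,0]]]}}

```text
time_s: 7.17
position: [0.4763, 0.0855, 0.0854]
eef_rot: [-0.0, 0.156, 0.988, -0.0]
wrist_force: [-0.6, -0.6, -0.0]
width: 0.0853
gripper_force: 0.0
```

Request:
{"fn": "play_rows", "kwargs": {"commands": [[[0,0,0,0,0,0.1,0],[0,0,0,0,0,0,0]]]}}

```text
time_s: 7.33
position: [0.4764, 0.0855, 0.0844]
eef_rot: [-0.0, 0.156, 0.988, -0.0]
wrist_force: [0.4, -0.3, -0.3]
width: 0.0852
gripper_force: 0.0
```

Request:
{"fn": "play_rows", "kwargs": {"commands": [[[0,0,0,0,0,0.1,0],[0,0,0,0,0,0,0]]]}}

```text
time_s: 7.5
position: [0.4763, 0.0855, 0.0834]
eef_rot: [-0.0, 0.156, 0.988, -0.0]
wrist_force: [0.9, 0.2, 1.0]
width: 0.0852
gripper_force: 0.0
```

Request:
{"fn": "play_rows", "kwargs": {"commands": [[[0,0,0,0,0,0.05,0],[0,0,0,0,0,0,0]]]}}

```text
time_s: 7.67
position: [0.4764, 0.0855, 0.083]
eef_rot: [-0.0, 0.156, 0.988, -0.0]
wrist_force: [-0.3, -0.0, 0.1]
width: 0.0855
gripper_force: 0.0
```

Request:
{"fn": "play_rows", "kwargs": {"commands": [[[0,0,0,0,0,0.05,0],[0,0,0,0,0,0,0]]]}}

```text
time_s: 7.83
position: [0.4764, 0.0855, 0.0825]
eef_rot: [-0.0, 0.156, 0.988, -0.0]
wrist_force: [-1.0, -0.0, 0.6]
width: 0.0853
gripper_force: 0.0
```

Request:
{"fn": "play_rows", "kwargs": {"commands": [[[0,0,0,0,0,0.05,0],[0,0,0,0,0,0,0]]]}}

```text
time_s: 8.0
position: [0.4764, 0.0855, 0.082]
eef_rot: [-0.0, 0.156, 0.988, -0.0]
wrist_force: [0.3, -0.5, -0.7]
width: 0.0855
gripper_force: 0.0
```

Request:
{"fn": "play_rows", "kwargs": {"commands": [[[0,0,0,0,0,0.05,0],[0,0,0,0,0,0,0]]]}}

```text
time_s: 8.17
position: [0.4764, 0.0855, 0.0815]
eef_rot: [-0.0, 0.156, 0.988, -0.0]
wrist_force: [-0.0, 0.8, 0.6]
width: 0.0849
gripper_force: 0.0
```

Request:
{"fn": "play_rows", "kwargs": {"commands": [[[0,0,0,0,0,0.05,0],[0,0,0,0,0,0,0]]]}}

```text
time_s: 8.33
position: [0.4764, 0.0855, 0.081]
eef_rot: [-0.0, 0.156, 0.988, -0.0]
wrist_force: [0.1, 0.0, -0.7]
width: 0.0856
gripper_force: 0.0
```

```bash
python3 m.py 2 wrist,side; python3 - <<'E'
import cv2
a=cv2.imread("pics/side2.png")[130:270,230:430]; b=cv2.imread("pics/wrist2.png")
cv2.imwrite("pics/c2.png",cv2.resize(a,None,fx=4,fy=4,interpolation=2))
E
```

```text
tcp [0.4764 0.0855 0.081 ] u,v 0.4266028712897887 0.22849365255552553 [ 0.0773  0.0022 -0.7294]
wrist tube 0.63 u437.1 v235.8
side tube 0.73 u439.9 v236.4; tube_left 0.79 u430.2 v357.6; tube_right 0.77 u433.7 v135.6; saddle_left 0.68 u545.1 v341.3; saddle_right 0.60 u538.8 v111.9
   mask end u442.0 v33.5
   mask end u431.1 v421.2
```

View pics/c2.png

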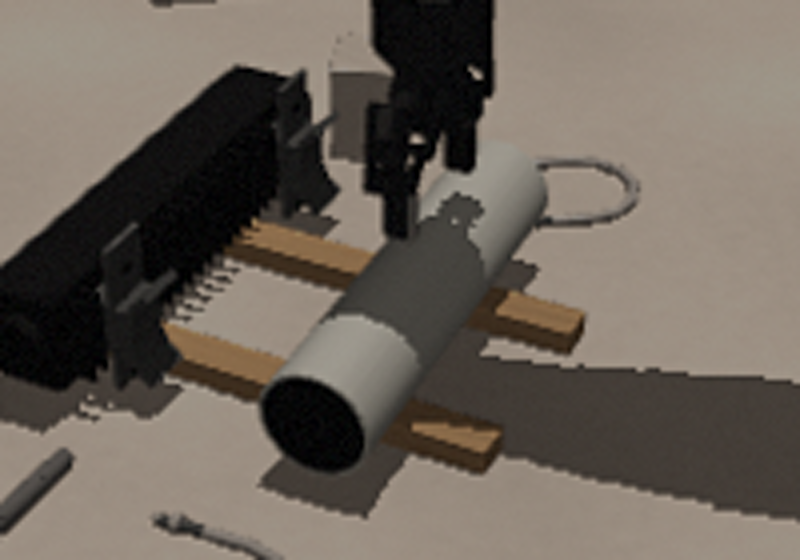

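The side crop shows the near fingertip at crop (400,235), i.e. pixel (330,189), near the tube's upper far-side edge, and the end plug centred at pixel (308,236). I'll check this against the projected geometry.

```bash
python3 - <<'E'
from m import *
p=capture("side"); s=manip.read_state()["position"]
for z in(.081,.094):
  for dv in(.043,.057):
    for du in(-.011,.011): print(z,dv,du,px(p,np.r_[s[:2],0]+u*du+v*dv+[0,0,z]))
X=atz(p,(308,235.75),.058); print("plug u,v",X@u,X@v)
for U in(.43,.436,.442): print(U,"plug",px(p,u*U+v*.384+[0,0,.058]),"topline",px(p,u*U+v*.28+[0,0,.096]))
E
```

```text
0.081 0.043 -0.011 (np.float64(333.9191099238242), np.float64(205.43933833332943))
0.081 0.043 0.011 (np.float64(326.18910408041097), np.float64(203.338154261629))
0.081 0.057 -0.011 (np.float64(331.60171858352254), np.float64(208.3356397025607))
0.081 0.057 0.011 (np.float64(323.8232719260146), np.float64(206.19741154095405))
0.094 0.043 -0.011 (np.float64(333.92937435721336), np.float64(201.29180900028388))
0.094 0.043 0.011 (np.float64(326.15298797287664), np.float64(199.2060561763162))
0.094 0.057 -0.011 (np.float64(331.5979736634638), np.float64(204.17087171857796))
0.094 0.057 0.011 (np.float64(323.77256213959953), np.float64(202.04809724913926))
plug u,v 0.432854918850121 0.3842225868272188
0.43 plug (np.float64(309.11014047490374), np.float64(236.01012754581956)) topline (np.float64(327.44235698834575), np.float64(201.01280235029034))
0.436 plug (np.float64(306.9248235574298), np.float64(235.3437084013634)) topline (np.float64(325.3197746360695), np.float64(200.440782181489))
0.442 plug (np.float64(304.74797070169967), np.float64(234.67987039868163)) topline (np.float64(323.205050141474), np.float64(199.87087964693265))
```

View pics/wrist2.png

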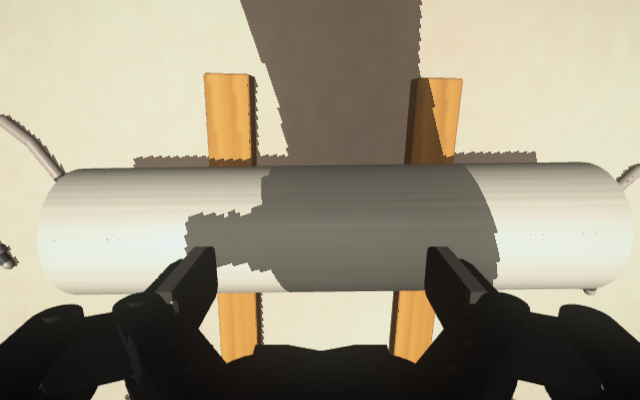

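```bash
python3 - <<'E'
import cv2
a=cv2.imread("pics/side2.png")[150:215,300:375]; a=cv2.convertScaleAbs(a,alpha=2.0,beta=10)
cv2.imwrite("pics/c3.png",cv2.resize(a,None,fx=8,fy=8,interpolation=0))
E
```

```text
(no output)
```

View pics/c3.png

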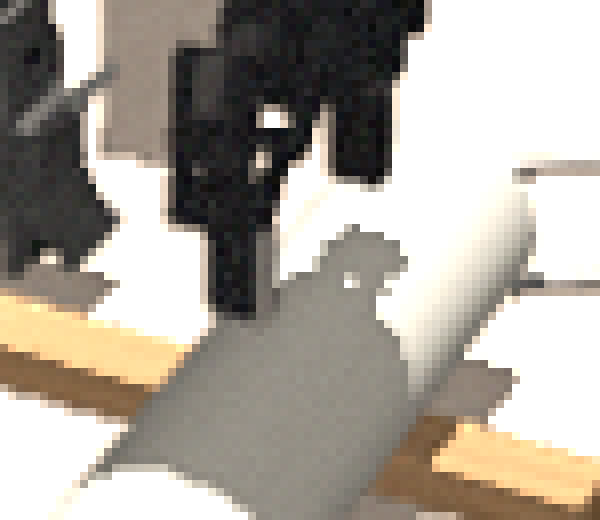

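```bash
python3 - <<'E'
from m import *
p=capture("wrist"); s=manip.read_state(); print(p["fx"], -p["R"].T@p["t"], p["R"][2], s["position"], s["q"], s["width"])
P=np.r_[s["position"][:2],0]
for z in(.081,.094,.11,.125):
  print(z,[np.round(px(p,P+u*du+v*dv+[0,0,z])) for dv in(-.043,.043) for du in(-.011,.011)])
print("tube ends top",[np.round(px(p,u*.435+v*k+[0,0,.096])) for k in(.084,.384)])
E
```

```text
347.356405701469 [0.4143 0.1049 0.2585] [ 0.2448 -0.0801 -0.9663] [0.4764 0.0855 0.0811] [-0.0935 -0.2461 -0.4473  1.3695 -0.0001  0.2203] 0.08515657987831965
0.081 [array([242., 207.]), array([244., 246.]), array([403., 207.]), array([400., 245.])]
0.094 [array([236., 215.]), array([239., 256.]), array([409., 215.]), array([406., 256.])]
0.11 [array([227., 226.]), array([231., 270.]), array([417., 226.]), array([414., 270.])]
0.125 [array([218., 238.]), array([222., 286.]), array([427., 238.]), array([423., 286.])]
tube ends top [array([ 37., 252.]), array([629., 252.])]
```

The wrist view (tips at (215,248) and (428,248)) and the side view both put the open tips about 30 mm above the tube. Open tips therefore stand further back than I assumed, and touching with them would bring the grasp point too low. I'll rise, shut the fingers so the tip is at the TCP, and feel down again.

Request:
{"fn": "play_rows", "kwargs": {"commands": [[[0,0,0,0,0.3,-2,0],[0,0,0,0,0.3,-2,0],[0,0,0,0,0,0,1],[0,0,0,0,0,0,1],[0,0,0,0,0,0,1],[0,0,0,0,0,0,1],[0,0,0,0,0,0,1],[0,0,0,0,0,0,1]]], "force": 20}}

```text
time_s: 9.8
position: [0.4778, 0.0912, 0.1204]
eef_rot: [-0.001, 0.156, 0.988, -0.0]
wrist_force: [-1.0, -0.3, 0.4]
width: 0.012
gripper_force: 0.0
```

Request:
{"fn": "play_rows", "kwargs": {"commands": [[[0,0,0,0,0,0,1],[0,0,0,0,0,0,1],[0,0,0,0,0,0,1],[0,0,0,0,0,0,1]]]}}

```text
time_s: 10.13
position: [0.4782, 0.0912, 0.121]
eef_rot: [-0.0, 0.156, 0.988, -0.0]
wrist_force: [-0.3, -0.6, 0.6]
width: 0.0003
gripper_force: 0.0
```

```bash
python3 - <<'E'
from m import *
p=capture("wrist"); save(p,"w4.png"); s=manip.read_state(); print(s["position"],s["width"],s["wrist_force"])
P=np.r_[s["position"][:2],0]
for z in(.11,.121,.134): print(z,[np.round(px(p,P+u*du+[0,0,z])) for du in(-.011,.011)])
E
```

```text
[0.4783 0.0912 0.1211] -0.00028537013771529426 [-0.3408  0.0726  0.0166]
0.11 [array([322., 202.]), array([322., 238.])]
0.121 [array([322., 207.]), array([322., 246.])]
0.134 [array([322., 215.]), array([322., 256.])]
```

View pics/w4.png

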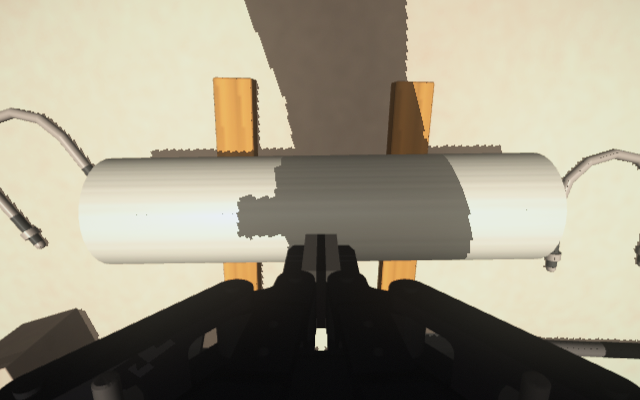

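The shut tip's back edge is at (320,236), and the nominal position projects to row 207. The tip really sits about 33 mm higher than the reported TCP, so contact is expected near TCP z ≈ 0.063. That still leaves the grasp point above 80 mm if I stay on the crown. I'll feel down carefully.

Request:
{"fn": "play_rows", "kwargs": {"commands": [[[0,0,0,0,0,1.2,1],[0,0,0,0,0,1.2,1],[0,0,0,0,0,0,1]]]}}

```text
time_s: 10.43
position: [0.4765, 0.0913, 0.0937]
eef_rot: [-0.002, 0.156, 0.988, -0.0]
wrist_force: [-1.0, 0.1, -0.6]
width: -0.0002
gripper_force: 0.0
```

Request:
{"fn": "play_rows", "kwargs": {"commands": [[[0,0,0,0,0,0.2,1],[0,0,0,0,0,0,1]]]}}

```text
time_s: 10.6
position: [0.4778, 0.0912, 0.0944]
eef_rot: [-0.001, 0.156, 0.988, -0.0]
wrist_force: [-0.7, 0.1, -0.4]
width: -0.0004
gripper_force: 0.0
```

```bash
python3 - <<'E'
from m import *
s=manip.read_state(); print(s)
p=capture("side"); a=cv2.convertScaleAbs(p["color"][140:220,280:380,::-1],alpha=2)
P=np.r_[s["position"][:2],0]
for z in(0,.02,.033): print(z,[np.round(px(p,P+u*du+[0,0,z+s["position"][2]]),1) for du in(-.011,.011)])
cv2.imwrite("pics/c5.png",cv2.resize(a,None,fx=7,fy=7,interpolation=0))
E
```

```text
{'time_s': 10.6, 'q': array([-0.081 , -0.2411, -0.4189,  1.394 , -0.0001,  0.2328]), 'joint_velocities': array([ 0.0001, -0.0054,  0.0165,  0.0084, -0.0009, -0.0027]), 'joint_efforts': array([ -0.0032, -37.9133,  49.9115,  -0.1078,  -0.0006,  -0.    ]), 'position': array([0.4778, 0.0912, 0.0944]), 'eef_rot': array([-0.0005,  0.1563,  0.9877, -0.0001]), 'wrist_force': array([-0.722 ,  0.1202, -0.3845]), 'moment': array([ 0.0109, -0.0028, -0.0065]), 'gripper_force': 0.0, 'width': -0.0003768364229281787}
0 [array([340.1, 193.8]), array([332.4, 191.8])]
0.02 [array([340.2, 187.4]), array([332.4, 185.4])]
0.033 [array([340.2, 183.2]), array([332.4, 181.2])]
```

View pics/c5.png

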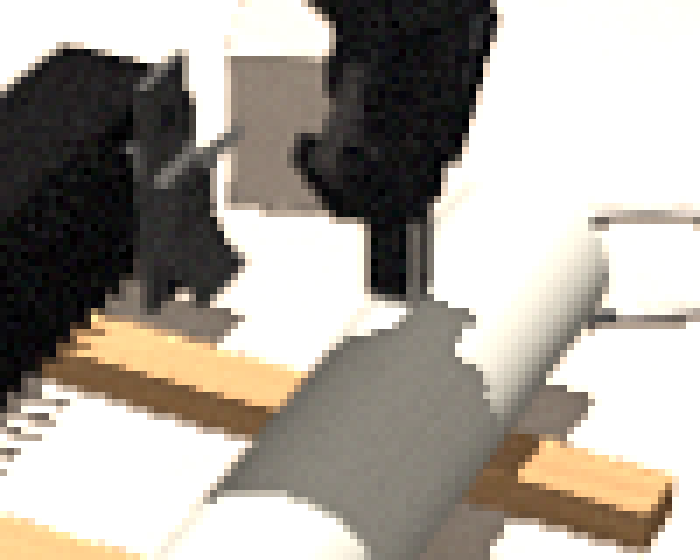

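The crop has the shut tip's bottom at row 182–183 (columns 332–341), which again means about 33 mm above the reported TCP and clear of the tube. Carrying on down.

Request:
{"fn": "play_rows", "kwargs": {"commands": [[[0,0,0,0,0,0.7,1],[0,0,0,0,0,0.7,1],[0,0,0,0,0,0.5,1],[0,0,0,0,0,0.3,1],[0,0,0,0,0,0,1],[0,0,0,0,0,0,1]]]}}

```text
time_s: 11.15
position: [0.4781, 0.0912, 0.0729]
eef_rot: [-0.0, 0.156, 0.988, -0.0]
wrist_force: [1.4, -0.4, 0.0]
width: 0.0001
gripper_force: 0.0
```

Request:
{"fn": "play_rows", "kwargs": {"commands": [[[0,0,0,0,0,0.1,1],[0,0,0,0,0,0.1,1],[0,0,0,0,0,0,1],[0,0,0,0,0,0,1]]]}}

```text
time_s: 11.48
position: [0.4783, 0.0912, 0.0712]
eef_rot: [0.0, 0.156, 0.988, -0.0]
wrist_force: [1.5, -0.1, 0.7]
width: -0.0001
gripper_force: 0.0
```

Request:
{"fn": "play_rows", "kwargs": {"commands": [[[0,0,0,0,0,0.1,1],[0,0,0,0,0,0.1,1],[0,0,0,0,0,0,1],[0,0,0,0,0,0,1]]]}}

```text
time_s: 11.82
position: [0.4782, 0.0912, 0.069]
eef_rot: [-0.0, 0.156, 0.988, -0.0]
wrist_force: [0.1, -0.2, 0.2]
width: -0.0002
gripper_force: 0.0
```

Request:
{"fn": "play_rows", "kwargs": {"commands": [[[0,0,0,0,0,0.1,1],[0,0,0,0,0,0,1],[0,0,0,0,0,0,1]]]}}

```text
time_s: 12.07
position: [0.4782, 0.0912, 0.068]
eef_rot: [-0.0, 0.156, 0.988, -0.0]
wrist_force: [-0.0, -0.2, -0.2]
width: 0.0003
gripper_force: 0.0
```

Request:
{"fn": "play_rows", "kwargs": {"commands": [[[0,0,0,0,0,0.1,1],[0,0,0,0,0,0.1,1],[0,0,0,0,0,0,1]]]}}

```text
time_s: 12.32
position: [0.4781, 0.0912, 0.0658]
eef_rot: [-0.0, 0.156, 0.988, -0.0]
wrist_force: [0.8, 0.2, 0.6]
width: 0.0001
gripper_force: 0.0
```

Request:
{"fn": "play_rows", "kwargs": {"commands": [[[0,0,0,0,0,0.1,1],[0,0,0,0,0,0,1],[0,0,0,0,0,0,1]]]}}

```text
time_s: 12.57
position: [0.4782, 0.0912, 0.065]
eef_rot: [-0.0, 0.156, 0.988, -0.0]
wrist_force: [-0.2, -0.2, -0.1]
width: -0.0001
gripper_force: 0.0
```

Request:
{"fn": "play_rows", "kwargs": {"commands": [[[0,0,0,0,0,0.1,1],[0,0,0,0,0,0,1],[0,0,0,0,0,0,1]]]}}

```text
time_s: 12.82
position: [0.4782, 0.0912, 0.064]
eef_rot: [-0.0, 0.156, 0.988, -0.0]
wrist_force: [-0.2, -0.4, 0.2]
width: -0.0001
gripper_force: 0.0
```

```bash
python3 m.py 6 wrist,side; python3 - <<'E'
from m import *
s=manip.read_state(); print(s["moment"],s["joint_efforts"])
E
```

```text
tcp [0.4782 0.0912 0.064 ] u,v 0.42660825475328534 0.23448799195416975 [-0.239  -0.3888  0.2306]
wrist tube 0.77 u434.3 v235.7
side tube 0.90 u439.4 v236.2; tube_left 0.62 u432.6 v240.0; saddle_left 0.72 u547.4 v340.8; saddle_right 0.79 u537.6 v111.3
   mask end u435.3 v39.7
   mask end u432.4 v418.0
[-0.0354  0.0275  0.0687] [ -0.0018 -38.3601  49.9345   0.0006  -0.0009  -0.    ]
```

Request:
{"fn": "play_rows", "kwargs": {"commands": [[[0,0,0,0,0,0.05,1],[0,0,0,0,0,0,1],[0,0,0,0,0,0,1]]]}}

```text
time_s: 13.77
position: [0.4782, 0.0912, 0.0635]
eef_rot: [-0.0, 0.156, 0.988, -0.0]
wrist_force: [0.2, 0.2, -0.3]
width: 0.0001
gripper_force: 0.0
```

Request:
{"fn": "play_rows", "kwargs": {"commands": [[[0,0,0,0,0,0.05,1],[0,0,0,0,0,0,1],[0,0,0,0,0,0,1]]]}}

```text
time_s: 14.02
position: [0.4782, 0.0912, 0.063]
eef_rot: [-0.0, 0.156, 0.988, -0.0]
wrist_force: [-0.5, -0.6, 0.3]
width: 0.0002
gripper_force: 0.0
```

Request:
{"fn": "play_rows", "kwargs": {"commands": [[[0,0,0,0,0,0.05,1],[0,0,0,0,0,0,1],[0,0,0,0,0,0,1]]]}}

```text
time_s: 14.27
position: [0.4782, 0.0912, 0.0625]
eef_rot: [-0.0, 0.156, 0.988, -0.0]
wrist_force: [-0.2, -0.1, 0.5]
width: 0.0004
gripper_force: 0.0
```

```bash
python3 - <<'E'
from m import *
s=manip.read_state(); P=s["position"]
p=capture("wrist"); g=p["color"].sum(2)//3
print({c:g[225:262:2,c].tolist() for c in(300,310,316,322,328)})
for z in(0,.02,.03,.035,.04): print(z,[np.round(px(p,P+u*du+v*dv+[0,0,z]),1).tolist() for du in(-.011,.011) for dv in (-.01,.01)])
p=capture("side"); g=p["color"].sum(2)//3
print("cols332-341 rows184-202");print(g[184:203,330:344])
for z in(0,.02,.03,.035): print(z,[np.round(px(p,P+u*du+[0,0,z]),1).tolist() for du in(-.011,.011)])
E
```

```text
{300: [111, 113, 115, 116, 116, 119, 121, 124, 122, 120, 60, 23, 23, 23, 22, 25, 22, 23, 24], 310: [111, 113, 116, 116, 107, 57, 56, 57, 56, 56, 56, 56, 56, 55, 56, 56, 55, 55, 55], 316: [111, 114, 115, 116, 105, 57, 57, 56, 56, 57, 55, 47, 47, 47, 46, 47, 39, 38, 38], 322: [112, 114, 115, 116, 100, 22, 22, 21, 21, 21, 20, 21, 19, 19, 20, 20, 20, 19, 19], 328: [112, 114, 115, 116, 107, 55, 56, 56, 56, 56, 56, 56, 56, 55, 54, 55, 55, 55, 54]}
0 [[303.4, 207.3], [340.9, 207.3], [303.9, 245.5], [340.3, 245.5]]
0.02 [[301.4, 219.5], [343.2, 219.5], [302.0, 261.7], [342.5, 261.7]]
0.03 [[300.2, 226.7], [344.6, 226.7], [300.9, 271.2], [343.8, 271.2]]
0.035 [[299.5, 230.7], [345.4, 230.7], [300.3, 276.4], [344.5, 276.4]]
0.04 [[298.8, 234.9], [346.2, 234.9], [299.6, 281.9], [345.2, 281.9]]
cols332-341 rows184-202
[[143 105  41   3   6   8   8   2  49  52  29  49  65  68]
 [130  96  40   6  12   8  13   8  49  50  29  51  64  68]
 [124 102  46   6   6  12   8  10  50  49  27  50  65  68]
 [123 105  48   9   9  10   4  12  51  49  28  50  65  67]
 [ 50  46  20  12   6  12  12   4  51  49  29 
[... 289 characters left out ...]
9  66  67  66  65]
 [ 62  65  64  66  68  67  65  65  65  68  64  67  67  68]
 [ 65  65  65  65  66  67  67  66  67  68  66  68  68  66]
 [ 65  65  65  68  67  67  66  67  67  67  65  66  67  65]
 [ 64  65  67  66  67  67  68  67  66  66  67  66  64  64]
 [ 64  66  66  68  68  67  67  66  65  66  68  65  65  66]
 [ 65  67  65  67  68  67  65  67  67  66  66  66  65  66]
 [ 67  66  67  67  66  67  66  66  67  67  66  63  66  68]
 [ 66  67  67  67  65  68  64  67  68  65  64  65  66  65]
 [ 67  67  69  66  66  67  66  66  65  65  67  67  64  66]]
0 [[339.8, 203.8], [332.3, 201.7]]
0.02 [[339.9, 197.5], [332.3, 195.5]]
0.03 [[339.9, 194.4], [332.3, 192.4]]
0.035 [[339.9, 192.8], [332.3, 190.8]]
```

Request:
{"fn": "play_rows", "kwargs": {"commands": [[[0,0,0,0,0,0.04,1],[0,0,0,0,0,0,1],[0,0,0,0,0,0,1]]]}}

```text
time_s: 14.62
position: [0.4782, 0.0912, 0.0622]
eef_rot: [0.0, 0.156, 0.988, -0.0]
wrist_force: [1.1, -0.2, 0.6]
width: 0.0003
gripper_force: 0.0
```

Request:
{"fn": "play_rows", "kwargs": {"commands": [[[0,0,0,0,0,0.04,1],[0,0,0,0,0,0,1],[0,0,0,0,0,0,1]]]}}

```text
time_s: 14.87
position: [0.4782, 0.0912, 0.0617]
eef_rot: [-0.0, 0.156, 0.988, -0.0]
wrist_force: [-0.2, 0.1, -1.2]
width: -0.0001
gripper_force: 0.0
```

Request:
{"fn": "play_rows", "kwargs": {"commands": [[[0,0,0,-0.3,0,0,1],[0,0,0,-0.3,0,0,1],[0,0,0,-0.3,0,0,1],[0,0,0,0,0,0,1],[0,0,0,0,0,0,1]]]}}

```text
time_s: 15.28
position: [0.487, 0.0883, 0.0617]
eef_rot: [-0.0, 0.156, 0.988, -0.0]
wrist_force: [0.6, -0.2, 0.5]
width: 0.0002
gripper_force: 0.0
```

```bash
python3 m.py 7 top,side,wrist; python3 - <<'E'
from m import *
s=manip.read_state(); P=s["position"]
p=capture("side"); g=p["color"].sum(2)//3
print(g[186:198,327:340])
for z in(.03,.035): print(z,[np.round(px(p,P+u*du+[0,0,z]),1).tolist() for du in(-.011,.011)])
E
```

```text
tcp [0.487  0.0883 0.0617] u,v 0.4358287871519064 0.23445474554502474 [ 0.6449 -0.2213  0.5256]
top tube_left 0.91 u447.4 v349.2; tube_right 0.90 u433.1 v112.2; saddle_right 0.69 u537.5 v111.1
   mask end u435.7 v393.5
   mask end u437.6 v82.1
side tube 0.56 u428.3 v253.1; tube_left 0.79 u426.2 v353.9; tube_right 0.62 u540.4 v340.4; saddle_left 0.60 u538.7 v347.8; saddle_right 0.74 u425.3 v357.0
   mask end u444.9 v29.7
   mask end u432.3 v420.8
wrist 
[[147 113  45   9  10  11   5  21  50  48  28  53  64]
 [145 109  45   8  12  14   6  27  51  49  30  54  65]
 [130  79  28   2  11  11  10  17  52  47  28  54  66]
 [ 92  48  18   6  12  10   3  15  51  51  27  55  67]
 [ 53  48  23   1   9   4   6  16  50  49  31  53  64]
 [ 52  57  39  27  20  12  13  20  50  52  50  64  68]
 [ 57  59  61  60  53  42  33  44  52  59  67  68  67]
 [ 57  60  62  66  64  63  62  57  61  67  67  68  67]
 [ 59  61  61  62  65  66  66  66  67  68  67  67  65]
 [ 61  60  64  65  64  64  66  65  68  67  66  66  67]
 [ 62  63  65  64  67  67  66  69  67  67  68  66  67]
 [ 62  65  65  66  64  67  67  66  67  68  67  66  66]]
0.03 [[336.8, 193.8], [329.2, 191.8]]
0.035 [[336.8, 192.2], [329.2, 190.2]]
```

No contact yet, and going lower vertically would bring the nominal grasp point too near 80 mm. I'll rise and tilt the tool 34°. That keeps the grasp point higher, and it shows whether the 33 mm offset lies along the tool or in world z.

Request:
{"fn": "play_rows", "kwargs": {"commands": [[[0,0,0,0,0,-2,1],[0,0,0,0,0,-2,1],[0,-0.12,0,0,0,0,1],[0,-0.12,0,0,0,0,1],[0,-0.12,0,0,0,0,1],[0,-0.12,0,0,0,0,1],[0,-0.12,0,0,0,0,1],[0,0,0,0,0,0,1]]]}}

```text
time_s: 17.05
position: [0.4923, 0.095, 0.0928]
eef_rot: [0.221, 0.151, 0.963, -0.043]
wrist_force: [-2.7, -0.2, -3.1]
width: 0.0
gripper_force: 0.0
```

```bash
python3 - <<'E'
from m import *
from scipy.spatial.transform import Rotation as R
s=manip.read_state(); P=s["position"]; q=s["eef_rot"]; Z=R.from_quat([q[1],q[2],q[3],q[0]]).as_matrix(); print(P,P@u,P@v,Z[:,2],s["q"])
p=capture("side"); X=np.array([.0,0,0])
def c(w): return np.round((np.array(px(p,w))-[280,130])*7,0).tolist()
A=P-.033*Z[:,2]; B=P+[0,0,.033]
for n,T in(("P",P),("A",A),("B",B)):
    print(n,T@u,T[2],c(T),[c(T+k*Z[:,0]) for k in(-.011,.011)])
a=cv2.convertScaleAbs(p["color"][130:210,280:380,::-1],alpha=2)
cv2.imwrite("pics/c8.png",cv2.resize(a,None,fx=7,fy=7,interpolation=0))
E
```

```text
[0.4923 0.095  0.0928] 0.43885459489728523 0.24247648994915347 [ 0.4129 -0.149  -0.8985] [ 0.0443 -0.838  -0.9184  1.066  -0.1679  0.3189]
P 0.43885459489728523 0.0928170145333709 [354.0, 446.0] [[330.0, 429.0], [378.0, 463.0]]
A 0.42437713590328535 0.12246767217146819 [389.0, 389.0] [[364.0, 372.0], [413.0, 406.0]]
B 0.43885459489728523 0.1258170145333709 [354.0, 372.0] [[329.0, 355.0], [378.0, 389.0]]
```

View pics/c8.png

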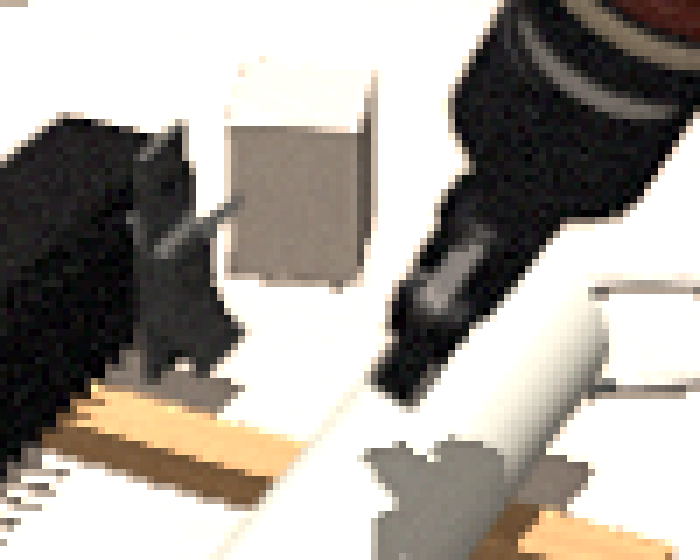

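The visible tip is at crop (390,392), which matches the "offset along the tool" case. The reported TCP lies about 33 mm beyond the real fingertips, and joint 2 has hit its limit at this backward lean. I'll lean sideways along the tube instead, which keeps the flat 22 mm tip in the rolling direction. First I rise, then compute the turn.

Request:
{"fn": "play_rows", "kwargs": {"commands": [[[0,0.12,0,0,0,-2,1],[0,0.12,0,0,0,-1,1],[0,0.12,0,0,0,0,1],[0,0.1,0,0,0,0,1],[0,0,0,0,0,0,1],[0,0,0,0,0,0,1]]]}}

```text
time_s: 17.6
position: [0.4878, 0.0961, 0.1251]
eef_rot: [0.039, 0.157, 0.987, -0.012]
wrist_force: [0.1, -0.4, 0.2]
width: -0.0002
gripper_force: 0.0
```

```bash
cat > rot.py <<'E'
from m import *
from scipy.spatial.transform import Rotation as R
def cur():
    s=manip.read_state(); q=s["eef_rot"]; return s,R.from_quat([q[1],q[2],q[3],q[0]])
def base(phi): return R.from_matrix(np.c_[-u,v,[0,0,-1]])*R.from_rotvec([phi,0,0])
def tip(s,C): return s["position"]-.033*C.as_matrix()[:,2]
def report(phi,target=None):
    s,C=cur(); T=tip(s,C); print("t",s["time_s"],"q",s["q"],"rotvec to go",(C.inv()*base(phi)).as_rotvec())
    print("tip u %.1f v %.1f z %.1f"%(1e3*T@u,1e3*T@v,1e3*T[2]),"F",s["wrist_force"])
    if target is not None:
        W=u*target[0]+v*target[1]+[0,0,target[2]]
        B=base(phi); P=W+.033*B.as_matrix()[:,2]; print("shift cm in target tool axes",B.as_matrix().T@(P-s["position"])*100)
E
python3 -c "
from rot import *
report(-.6,(.428,.235,.11))"; python3 m.py 9 top,side
```

```text
t 17.6 q [-0.0458 -0.3172 -0.4292  1.3832 -0.0332  0.2695] rotvec to go [-0.6116  0.0799  0.0222]
tip u 431.5 v 242.6 z 158.0 F [ 0.1208 -0.3811  0.1685]
shift cm in target tool axes [ 0.6281 -1.4457  4.1372]
tcp [0.4878 0.0961 0.1251] u,v 0.43423058987116026 0.24217631705830675 [ 0.1208 -0.3811  0.1685]
top tube_right 0.70 u436.3 v119.0; saddle_left 0.82 u541.9 v339.4; saddle_right 0.90 u539.7 v110.1
   mask end u437.9 v184.0
   mask end u437.3 v82.5
side tube 0.91 u430.5 v229.5; tube_left 0.59 u433.1 v354.7; tube_right 0.67 u435.7 v129.2; saddle_left 0.67 u552.5 v329.1; saddle_right 0.68 u430.3 v361.2
   mask end u599.2 v34.3
   mask end u627.1 v428.6
```

Request:
{"fn": "play_rows", "kwargs": {"commands": [[[-0.102,0.0133,0.0037,0,0,0,1],[-0.102,0.0133,0.0037,0,0,0,1],[-0.102,0.0133,0.0037,0,0,0,1],[-0.102,0.0133,0.0037,0,0,0,1],[-0.102,0.0133,0.0037,0,0,0,1],[-0.102,0.0133,0.0037,0,0,0,1],[0,0,0,0,0,0,1],[0,0,0,0,0,0,1]]]}}

```text
time_s: 18.97
position: [0.4863, 0.0959, 0.1241]
eef_rot: [0.046, 0.15, 0.944, 0.291]
wrist_force: [-0.6, 0.7, -0.4]
width: 0.0002
gripper_force: 0.0
```

Request:
{"fn": "play_rows", "kwargs": {"commands": [[[0,0,0,0.16,-0.36,1,1],[0,0,0,0.16,-0.36,1,1],[0,0,0,0.16,-0.36,1,1],[0,0,0,0.16,-0.36,0.7,1],[0,0,0,0,0,0.4,1],[0,0,0,0,0,0,1],[0,0,0,0,0,0,1]]]}}

```text
time_s: 19.55
position: [0.4839, 0.1102, 0.0831]
eef_rot: [0.047, 0.148, 0.944, 0.292]
wrist_force: [0.2, -0.1, 0.5]
width: 0.0001
gripper_force: 0.0
```

```bash
python3 - <<'E'
from rot import *
report(-.6,(.428,.235,.096))
s,C=cur(); M=C.as_matrix(); T=tip(s,C); p=capture("side"); save(p,"s10.png"); g=p["color"].sum(2)//3
print([np.round(px(p,T+M[:,0]*a+M[:,1]*b),1).tolist() for a in(-.011,.011) for b in(-.012,.012)])
c=px(p,T); r,k=int(c[1]),int(c[0]); print(r-6,k-8); print(g[r-6:r+10,k-8:k+10])
E
```

```text
t 19.55 q [-0.472  -0.3474 -0.6366  1.389   0.592  -0.1937] rotvec to go [ 0.0005 -0.0001  0.0031]
tip u 426.2 v 235.7 z 110.4 F [ 0.1898 -0.088   0.4908]
shift cm in target tool axes [-0.1783 -0.8744  1.143 ]
[[333.8, 187.3], [330.6, 186.7], [341.5, 189.2], [338.4, 188.7]]
181 328
[[147 146 147 147 149 100  32   9  18  16   8   6  59  57  32  59  68  70]
 [148 147 147 149 136  74  12   9  29  24   4  22  59  53  38  64  70  70]
 [146 146 148 146 104  45  11  14  11  14  10  33  59  40  41  66  71  71]
 [145 146 144 129 103  58  32  26  16  16   8  46  58  33  53  70  71  69]
 [147 144 130 129  99  67  63  57  41  37  26  58  57  32  59  69  72  70]
 [147 130 123 135 123  78  60  61  63  63  63  64  50  37  65  69  70  71]
 [134 124 131 141 151  95  57  61  62  64  60  58  37  40  65  70  71  69]
 [123 130 139 145 152 114  71  64  66  67  62  53  47  61  70  70  69  70]
 [128 137 144 148 153 160 103  66  67  68  71  71  71  70  70  69  70  69]
 [136 143 147 152 149 150  97  63  68  68  69  70  72  69  69  70  68  69]
 [142 146 152 149  91  59  64  68  69  69  69  69  71  69  68  68  68  65]
 [145 150 146  90  58  62  67  68  70  71  69  70  70  68  73  68  64  83]
 [149 152 111  93  71  63  66  67  70  70  69  71  69  67  98  96  87 127]
 [150 153 156 161 117  96  99  75  66  68  69  69  66  64 137 146 140 134]
 [152 153 154 156 158 160 163 119  97  76  66  64  87  89 134 139 134 130]
 [152 152 154 156 155 156 156 157 159 115  93  89 137 145 140 133 131 130]]
```

Request:
{"fn": "play_rows", "kwargs": {"commands": [[[0,0,0,0,-0.113,0.165,1],[0,0,0,0,-0.113,0.165,1],[0,0,0,0,0,0,1],[0,0,0,0,0,0,1]]]}}

```text
time_s: 19.93
position: [0.4841, 0.1097, 0.0791]
eef_rot: [0.047, 0.148, 0.944, 0.292]
wrist_force: [-0.3, -0.2, 0.3]
width: 0.0003
gripper_force: 0.0
```

Request:
{"fn": "play_rows", "kwargs": {"commands": [[[0,0,0,0,-0.057,0.083,1],[0,0,0,0,0,0,1],[0,0,0,0,0,0,1]]]}}

```text
time_s: 20.18
position: [0.4841, 0.1097, 0.0781]
eef_rot: [0.047, 0.148, 0.944, 0.292]
wrist_force: [0.4, 0.4, 0.5]
width: 0.0001
gripper_force: 0.0
```

Request:
{"fn": "play_rows", "kwargs": {"commands": [[[0,0,0,0,-0.057,0.083,1],[0,0,0,0,0,0,1],[0,0,0,0,0,0,1]]]}}

```text
time_s: 20.43
position: [0.484, 0.1098, 0.0771]
eef_rot: [0.047, 0.148, 0.944, 0.292]
wrist_force: [0.4, -0.6, -0.4]
width: 0.0001
gripper_force: 0.0
```

Request:
{"fn": "play_rows", "kwargs": {"commands": [[[0,0,0,0,-0.057,0.083,1],[0,0,0,0,0,0,1],[0,0,0,0,0,0,1]]]}}

```text
time_s: 20.68
position: [0.484, 0.1098, 0.0761]
eef_rot: [0.047, 0.148, 0.944, 0.292]
wrist_force: [-0.2, -0.1, -0.8]
width: 0.0001
gripper_force: 0.0
```

Request:
{"fn": "play_rows", "kwargs": {"commands": [[[0,0,0,0,-0.057,0.083,1],[0,0,0,0,0,0,1],[0,0,0,0,0,0,1]]]}}

```text
time_s: 20.93
position: [0.484, 0.1098, 0.075]
eef_rot: [0.047, 0.148, 0.944, 0.292]
wrist_force: [-0.9, 0.2, 0.2]
width: 0.0001
gripper_force: 0.0
```

Request:
{"fn": "play_rows", "kwargs": {"commands": [[[0,0,0,0,-0.028,0.041,1],[0,0,0,0,0,0,1],[0,0,0,0,0,0,1]]]}}

```text
time_s: 21.18
position: [0.4841, 0.1098, 0.0746]
eef_rot: [0.047, 0.148, 0.944, 0.292]
wrist_force: [-1.2, 0.1, 0.6]
width: 0.0001
gripper_force: 0.0
```

Request:
{"fn": "play_rows", "kwargs": {"commands": [[[0,0,0,0,-0.028,0.041,1],[0,0,0,0,0,0,1],[0,0,0,0,0,0,1]]]}}

```text
time_s: 21.43
position: [0.4841, 0.1098, 0.0741]
eef_rot: [0.047, 0.148, 0.944, 0.292]
wrist_force: [0.4, 0.1, 0.7]
width: 0.0
gripper_force: 0.0
```

Request:
{"fn": "play_rows", "kwargs": {"commands": [[[0,0,0,0,-0.028,0.041,1],[0,0,0,0,0,0,1],[0,0,0,0,0,0,1]]]}}

```text
time_s: 21.68
position: [0.4841, 0.1098, 0.0736]
eef_rot: [0.047, 0.148, 0.944, 0.292]
wrist_force: [0.2, -0.2, 0.1]
width: -0.0002
gripper_force: 0.0
```

Request:
{"fn": "play_rows", "kwargs": {"commands": [[[0,0,0,0,-0.028,0.041,1],[0,0,0,0,0,0,1],[0,0,0,0,0,0,1]]]}}

```text
time_s: 21.93
position: [0.484, 0.1098, 0.0731]
eef_rot: [0.047, 0.148, 0.944, 0.292]
wrist_force: [-0.2, -1.3, -0.2]
width: -0.0001
gripper_force: 0.0
```

Request:
{"fn": "play_rows", "kwargs": {"commands": [[[0,0,0,0,-0.057,0.083,1],[0,0,0,0,0,0,1]]]}}

```text
time_s: 22.1
position: [0.484, 0.1098, 0.072]
eef_rot: [0.047, 0.148, 0.944, 0.292]
wrist_force: [0.1, 0.5, -0.4]
width: 0.0001
gripper_force: 0.0
```

Request:
{"fn": "play_rows", "kwargs": {"commands": [[[0,0,0,0,-0.028,0.041,1],[0,0,0,0,0,0,1]]]}}

```text
time_s: 22.27
position: [0.484, 0.1098, 0.0715]
eef_rot: [0.047, 0.148, 0.944, 0.292]
wrist_force: [0.5, -0.1, 0.1]
width: 0.0001
gripper_force: 0.0
```

Request:
{"fn": "play_rows", "kwargs": {"commands": [[[0,0,0,0,-0.028,0.041,1],[0,0,0,0,0,0,1]]]}}

```text
time_s: 22.43
position: [0.4841, 0.1098, 0.0711]
eef_rot: [0.047, 0.148, 0.944, 0.292]
wrist_force: [-0.4, -0.3, 0.4]
width: -0.0001
gripper_force: 0.0
```

Request:
{"fn": "play_rows", "kwargs": {"commands": [[[0,0,0,0,-0.028,0.041,1],[0,0,0,0,0,0,1]]]}}

```text
time_s: 22.6
position: [0.4841, 0.1098, 0.0707]
eef_rot: [0.047, 0.148, 0.944, 0.292]
wrist_force: [-0.0, -0.3, 0.9]
width: -0.0002
gripper_force: 0.4
```

The gripper force has risen to 0.4 N, so contact is at TCP z ≈ 0.0707. A little more press.

Request:
{"fn": "play_rows", "kwargs": {"commands": [[[0,0,0,0,-0.017,0.025,1],[0,0,0,0,0,0,1]]]}}

```text
time_s: 22.77
position: [0.4842, 0.1098, 0.0705]
eef_rot: [0.047, 0.148, 0.944, 0.292]
wrist_force: [0.1, -0.9, 1.6]
width: 0.0002
gripper_force: 0.8
```

Request:
{"fn": "play_rows", "kwargs": {"commands": [[[0,0,0,0,-0.017,0.025,1],[0,0,0,0,0,0,1]]]}}

```text
time_s: 22.93
position: [0.4843, 0.1097, 0.0703]
eef_rot: [0.047, 0.148, 0.944, 0.292]
wrist_force: [-0.1, -0.0, 2.7]
width: 0.0001
gripper_force: 1.5
```

Request:
{"fn": "play_rows", "kwargs": {"commands": [[[0,0,0,-0.3,0,0,1],[0,0,0,-0.3,0,0,1],[0,0,0,-0.3,0,0,1],[0,0,0,-0.3,0,0,1]]]}}

```text
time_s: 23.27
position: [0.4961, 0.106, 0.0704]
eef_rot: [0.047, 0.148, 0.944, 0.292]
wrist_force: [-0.3, -0.4, 4.8]
width: -0.0003
gripper_force: 2.6
```

Request:
{"fn": "play_rows", "kwargs": {"commands": [[[0,0,0,-0.4,0,0,1],[0,0,0,-0.4,0,0,1],[0,0,0,-0.4,0,0,1],[0,0,0,-0.4,0,0,1]]]}}

```text
time_s: 23.6
position: [0.5113, 0.1012, 0.0703]
eef_rot: [0.047, 0.148, 0.944, 0.292]
wrist_force: [0.3, 0.6, 4.5]
width: -0.0001
gripper_force: 2.4
```

```bash
python3 -c "
from rot import *
report(-.6)"; python3 m.py 11 top,side
```

```text
t 23.6 q [-0.4625 -0.2421 -0.5742  1.339   0.5938 -0.1814] rotvec to go [0.0012 0.0006 0.0026]
tip u 455.0 v 235.6 z 97.6 F [0.2991 0.5781 4.5488]
tcp [0.5113 0.1012 0.0703] u,v 0.45501293979239255 0.25424478098063097 [0.2991 0.5781 4.5488]
top tube 0.96 u446.1 v237.9; tube_left 0.97 u459.6 v344.4; tube_right 0.83 u449.9 v117.3; saddle_left 0.79 u546.9 v345.6; saddle_right 0.56 u540.0 v110.5
   mask end u449.3 v394.3
   mask end u450.0 v83.1
side tube 0.97 u448.4 v238.3; tube_left 0.93 u437.4 v357.1; tube_right 0.86 u441.1 v121.9; saddle_left 0.59 u540.6 v330.9; saddle_right 0.95 u532.0 v118.5
   mask end u440.9 v41.0
   mask end u450.5 v418.4
```

Rolling works without slip: hand 28 mm, tube about 13.5 mm (now at u ≈ 449.7, home ≈ 540). I'll finish this stroke, lift, step back, lower and stroke again.

Request:
{"fn": "play_rows", "kwargs": {"commands": [[[0,0,0,-0.6,0,0,1],[0,0,0,-0.6,0,0,1],[0,0,0,0,0.226,-0.33,1],[0,0,0,1.2,0,0,1],[0,0,0,1.2,0,0,1],[0,0,0,0,0,0,1],[0,0,0,0,-0.226,0.33,1],[0,0,0,0,0,0,1]]]}}

```text
time_s: 24.97
position: [0.4995, 0.1047, 0.0696]
eef_rot: [0.047, 0.148, 0.944, 0.292]
wrist_force: [0.9, 0.3, 2.2]
width: -0.0002
gripper_force: 1.1
```

Request:
{"fn": "play_rows", "kwargs": {"commands": [[[0,0,0,-0.4,0,0,1],[0,0,0,-0.6,0,0,1],[0,0,0,-0.6,0,0,1],[0,0,0,-0.6,0,0,1]]]}}

```text
time_s: 25.3
position: [0.5214, 0.0977, 0.0705]
eef_rot: [0.047, 0.148, 0.944, 0.292]
wrist_force: [-0.4, -0.1, 4.0]
width: 0.0002
gripper_force: 2.1
```

```bash
python3 -c "
from rot import *
report(-.6)"; python3 m.py 12 top
```

```text
t 25.3 q [-0.4592 -0.2085 -0.5449  1.3318  0.5939 -0.1773] rotvec to go [0.0009 0.0011 0.0028]
tip u 465.7 v 235.4 z 97.7 F [-0.4276 -0.0522  3.9742]
tcp [0.5214 0.0977 0.0705] u,v 0.465692674611288 0.25408601945230264 [-0.4276 -0.0522  3.9742]
top tube 0.93 u468.0 v235.7; tube_left 0.64 u469.2 v350.8; tube_right 0.82 u474.0 v122.7; saddle_left 0.83 u542.1 v345.8; saddle_right 0.96 u540.1 v109.6
   mask end u467.7 v393.9
   mask end u470.4 v85.8
```

Request:
{"fn": "play_rows", "kwargs": {"commands": [[[0,0,0,-0.6,0,0,1],[0,0,0,-0.6,0,0,1],[0,0,0,-0.6,0,0,1],[0,0,0,-0.6,0,0,1],[0,0,0,-0.6,0,0,1],[0,0,0,0,0.226,-0.33,1],[0,0,0,1.2,0,0,1],[0,0,0,1.2,0,0,1]]]}}

```text
time_s: 26.32
position: [0.5254, 0.0961, 0.0737]
eef_rot: [0.046, 0.149, 0.944, 0.292]
wrist_force: [-1.1, -0.0, 0.7]
width: -0.0003
gripper_force: 0.0
```

```bash
python3 -c "
from rot import *
report(-.6)"; python3 m.py 13 top
```

```text
t 26.3167 q [-0.4577 -0.1949 -0.5266  1.3374  0.5926 -0.1755] rotvec to go [-0.0003 -0.0006  0.0017]
tip u 470.0 v 235.1 z 101.0 F [-1.0759 -0.0227  0.7036]
tcp [0.5254 0.0961 0.0737] u,v 0.4699858036899696 0.25372620946552954 [-1.0759 -0.0227  0.7036]
top tube 0.88 u486.1 v236.0; tube_left 0.95 u487.9 v346.4; saddle_left 0.79 u547.8 v343.5; saddle_right 0.57 u541.8 v118.0
   mask end u482.1 v395.4
   mask end u487.0 v89.0
```

Request:
{"fn": "play_rows", "kwargs": {"commands": [[[0,0,0,-0.3,0.99,0.68,1],[0,0,0,0,0,0,1],[0,0,0,0,-0.226,0.33,1],[0,0,0,0,0,0,1]]]}}

```text
time_s: 27.0
position: [0.5325, 0.1068, 0.07]
eef_rot: [0.047, 0.148, 0.944, 0.292]
wrist_force: [-0.5, 1.4, 4.1]
width: -0.0001
gripper_force: 2.1
```

Request:
{"fn": "play_rows", "kwargs": {"commands": [[[0,0,0,-0.4,0,0,1],[0,0,0,-0.6,0,0,1],[0,0,0,-0.6,0,0,1],[0,0,0,-0.6,0,0,1]]]}}

```text
time_s: 27.33
position: [0.5544, 0.0998, 0.0705]
eef_rot: [0.047, 0.148, 0.944, 0.292]
wrist_force: [0.4, 1.9, 3.8]
width: -0.0004
gripper_force: 2.1
```

```bash
python3 -c "
from rot import *
report(-.6)"; python3 m.py 14 top
```

```text
t 27.3333 q [-0.4253 -0.1137 -0.4594  1.3     0.5971 -0.1365] rotvec to go [0.0012 0.0009 0.0026]
tip u 496.3 v 247.5 z 97.7 F [0.4038 1.9105 3.8293]
tcp [0.5544 0.0998 0.0705] u,v 0.49635420335222286 0.26619875895652784 [0.4038 1.9105 3.8293]
top tube 0.60 u490.1 v230.4; tube_left 0.74 u501.4 v346.9; tube_right 0.83 u495.6 v118.9; saddle_left 0.84 u547.7 v349.6
   mask end u494.6 v394.4
   mask end u497.8 v95.6
```

Request:
{"fn": "play_rows", "kwargs": {"commands": [[[0,0,0,-0.6,0,0,1],[0,0,0,-0.6,0,0,1],[0,0,0,-0.6,0,0,1],[0,0,0,-0.6,0,0,1],[0,0,0,0,0.226,-0.33,1],[0,0,0,1.2,0,0,1],[0,0,0,1.2,0,0,1],[0,0,0,0,0,0,1]]]}}

```text
time_s: 28.35
position: [0.5516, 0.1005, 0.0735]
eef_rot: [0.046, 0.149, 0.944, 0.292]
wrist_force: [-0.2, 0.3, -0.8]
width: -0.0001
gripper_force: 0.0
```

```bash
python3 -c "
from rot import *
report(-.6)"; python3 m.py 15 top,side
```

```text
t 28.35 q [-0.4253 -0.1211 -0.4602  1.3096  0.5953 -0.1368] rotvec to go [-0.0002 -0.0019  0.0012]
tip u 493.5 v 247.4 z 100.7 F [-0.1819  0.2544 -0.8402]
tcp [0.5516 0.1005 0.0735] u,v 0.4934625347859616 0.2660386041270987 [-0.1819  0.2544 -0.8402]
top tube 0.81 u503.0 v234.1; tube_left 0.94 u512.0 v356.5; tube_right 0.83 u509.6 v118.0; saddle_left 0.91 u542.7 v345.5
   mask end u508.1 v393.0
   mask end u512.1 v98.7
side tube 0.93 u510.1 v240.2; tube_left 0.70 u502.1 v368.0; tube_right 0.94 u507.8 v120.6; saddle_left 0.85 u530.9 v346.0; saddle_right 0.85 u535.5 v113.5
   mask end u496.5 v51.0
   mask end u508.4 v418.1
```

Request:
{"fn": "play_rows", "kwargs": {"commands": [[[0,0,0,-0.3,0,0,1],[0,0,0,0,-0.226,0.33,1],[0,0,0,0,0,0,1],[0,0,0,-0.4,0,0,1],[0,0,0,-0.6,0,0,1],[0,0,0,-0.6,0,0,1],[0,0,0,-0.6,0,0,1]]]}}

```text
time_s: 29.63
position: [0.5781, 0.0922, 0.0704]
eef_rot: [0.047, 0.148, 0.944, 0.292]
wrist_force: [-0.6, -0.1, 4.4]
width: -0.0001
gripper_force: 2.1
```

Request:
{"fn": "play_rows", "kwargs": {"commands": [[[0,0,0,-0.6,0,0,1],[0,0,0,-0.6,0,0,1],[0,0,0,0,0.226,-0.33,1],[0,0,0,1.2,0,0,1],[0,0,0,1.2,0,0,1],[0,0,0,0,0,0,1]]]}}

```text
time_s: 30.13
position: [0.564, 0.0967, 0.0735]
eef_rot: [0.046, 0.149, 0.944, 0.292]
wrist_force: [0.5, -0.7, 0.2]
width: -0.0004
gripper_force: 0.0
```

```bash
python3 -c "
from rot import *
report(-.6)"; python3 m.py 16 top,side
```

```text
t 30.1333 q [-0.4222 -0.0811 -0.4227  1.3051  0.5958 -0.1332] rotvec to go [-0.     -0.0019  0.0013]
tip u 506.5 v 247.6 z 100.7 F [ 0.5337 -0.653   0.1833]
tcp [0.564  0.0967 0.0735] u,v 0.5064680683011318 0.26621174303454787 [ 0.5337 -0.653   0.1833]
top tube 0.84 u526.1 v245.0; tube_left 0.84 u534.2 v346.7; tube_right 0.60 u531.1 v117.9; saddle_left 0.65 u543.1 v339.1
   mask end u525.8 v393.9
   mask end u529.1 v96.4
side tube 0.94 u526.4 v234.0; tube_left 0.91 u515.4 v369.2; tube_right 0.57 u526.4 v121.5; saddle_left 0.89 u547.5 v345.6
   mask end u525.8 v45.6
   mask end u523.2 v419.3
```

Request:
{"fn": "play_rows", "kwargs": {"commands": [[[0,0,0,-0.8,0,0,1],[0,0,0,0,0,0,1],[0,0,0,0,-0.209,0.305,1],[0,0,0,0,0,0,1],[0,0,0,-0.3,0,0,1],[0,0,0,-0.4,0,0,1],[0,0,0,-0.4,0,0,1],[0,0,0,-0.3,0,0,1]]]}}

```text
time_s: 31.5
position: [0.5873, 0.0891, 0.0706]
eef_rot: [0.047, 0.148, 0.944, 0.292]
wrist_force: [-0.5, 0.5, 2.0]
width: -0.0001
gripper_force: 1.1
```

Request:
{"fn": "play_rows", "kwargs": {"commands": [[[0,0,0,-0.3,0,0,1],[0,0,0,-0.2,0,0,1],[0,0,0,0,0,0,1]]]}}

```text
time_s: 31.75
position: [0.5919, 0.0877, 0.0706]
eef_rot: [0.047, 0.148, 0.944, 0.292]
wrist_force: [-0.1, 0.8, 2.6]
width: 0.0002
gripper_force: 1.4
```

```bash
python3 -c "
from rot import *
report(-.6)"; python3 m.py 17 top,side
```

```text
t 31.75 q [-0.4166  0.0059 -0.3433  1.2909  0.5973 -0.1262] rotvec to go [0.0009 0.0005 0.0025]
tip u 535.8 v 247.6 z 97.8 F [-0.1345  0.7574  2.596 ]
tcp [0.5919 0.0877 0.0706] u,v 0.53583019534305 0.26627280631291667 [-0.1345  0.7574  2.596 ]
top tube 0.60 u529.7 v234.6; tube_left 0.78 u543.6 v346.7; tube_right 0.72 u541.5 v122.1; saddle_left 0.65 u540.2 v344.0
   mask end u535.9 v395.4
   mask end u535.3 v96.6
side tube 0.80 u534.4 v229.3; tube_left 0.64 u530.1 v363.2; tube_right 0.77 u526.3 v123.6; saddle_left 0.88 u545.4 v336.0
   mask end u534.1 v48.8
   mask end u533.6 v418.2
```

Request:
{"fn": "play_rows", "kwargs": {"commands": [[[0,0,0,-0.2,0,0,1],[0,0,0,-0.2,0,0,1],[0,0,0,0,0,0,1]]]}}

```text
time_s: 32.7
position: [0.5957, 0.0864, 0.0706]
eef_rot: [0.047, 0.148, 0.944, 0.292]
wrist_force: [2.0, 1.2, 3.0]
width: -0.0001
gripper_force: 1.6
```

Request:
{"fn": "play_rows", "kwargs": {"commands": [[[0,0,0,-0.2,0,0,1],[0,0,0,-0.1,0,0,1],[0,0,0,0,0,0,1]]]}}

```text
time_s: 32.95
position: [0.5982, 0.0856, 0.0705]
eef_rot: [0.047, 0.148, 0.944, 0.292]
wrist_force: [0.1, 1.1, 4.4]
width: -0.0002
gripper_force: 1.9
```

```bash
python3 -c "
from rot import *
report(-.6)"; python3 m.py 18 top,side
```

```text
t 32.95 q [-0.4153  0.0262 -0.323   1.2905  0.5972 -0.1246] rotvec to go [0.0007 0.0001 0.0023]
tip u 542.5 v 247.6 z 97.7 F [0.0853 1.1455 4.3992]
tcp [0.5982 0.0856 0.0705] u,v 0.5424673271224371 0.26623951954643027 [0.0853 1.1455 4.3992]
top tube 0.83 u534.2 v238.4; tube_left 0.97 u544.7 v349.9; tube_right 0.96 u534.2 v118.4; saddle_left 0.90 u542.9 v349.0
   mask end u539.7 v397.0
   mask end u538.2 v94.8
side tube 0.90 u540.2 v237.4; tube_left 0.63 u531.0 v356.2; tube_right 0.95 u544.0 v115.0; saddle_left 0.58 u535.2 v343.7
   mask end u533.1 v46.4
   mask end u537.0 v418.2
```

Request:
{"fn": "play_rows", "kwargs": {"commands": [[[0,0,0,-0.1,0.017,-0.025,1],[0,0,0,-0.1,0,0,1],[0,0,0,0,0,0,1]]]}}

```text
time_s: 33.9
position: [0.6001, 0.0849, 0.0707]
eef_rot: [0.047, 0.148, 0.944, 0.292]
wrist_force: [-0.8, 0.2, 1.2]
width: -0.0001
gripper_force: 1.1
```

Request:
{"fn": "play_rows", "kwargs": {"commands": [[[0,0,0,-0.1,0,0,1],[0,0,0,-0.1,0,0,1],[0,0,0,0,0,0,1]]]}}

```text
time_s: 34.15
position: [0.6021, 0.0842, 0.0707]
eef_rot: [0.047, 0.148, 0.944, 0.292]
wrist_force: [-0.6, 1.4, 1.6]
width: 0.0002
gripper_force: 0.8
```

```bash
python3 -c "
from rot import *
report(-.6)"; python3 m.py 19 top; python3 - <<'E'
from m import *
# light bar motion: compare start and now in top image
a=cv2.imread("pics/top0.png",0)[85:165,265:440].astype(np.float32);b=cv2.imread("pics/top19.png",0)[85:165,265:440].astype(np.float32)
print("bar shift px, end region",cv2.phaseCorrelate(a[:,:60].copy(),b[:,:60].copy()))
A=cv2.imread("pics/top0.png");B=cv2.imread("pics/top19.png")
c=np.hstack([cv2.resize(i[80:250,240:440],None,fx=2,fy=3) for i in (A,B)]); cv2.imwrite("pics/c19.png",c)
E
```

```text
t 34.15 q [-0.4146  0.0377 -0.3109  1.2904  0.597  -0.1237] rotvec to go [0.0004 0.0003 0.0024]
tip u 546.5 v 247.5 z 97.9 F [-0.6019  1.4276  1.6295]
tcp [0.6021 0.0842 0.0707] u,v 0.5465352404737261 0.26612315859388996 [-0.6019  1.4276  1.6295]
top tube 0.88 u538.6 v234.5; tube_left 0.79 u544.9 v344.3; tube_right 0.56 u537.9 v123.2; saddle_left 0.86 u543.4 v341.3
   mask end u542.0 v395.8
   mask end u541.2 v98.2
bar shift px, end region ((-0.08900060772010931, 0.009189258389234567), 0.7861301859219869)
```

View pics/c19.png

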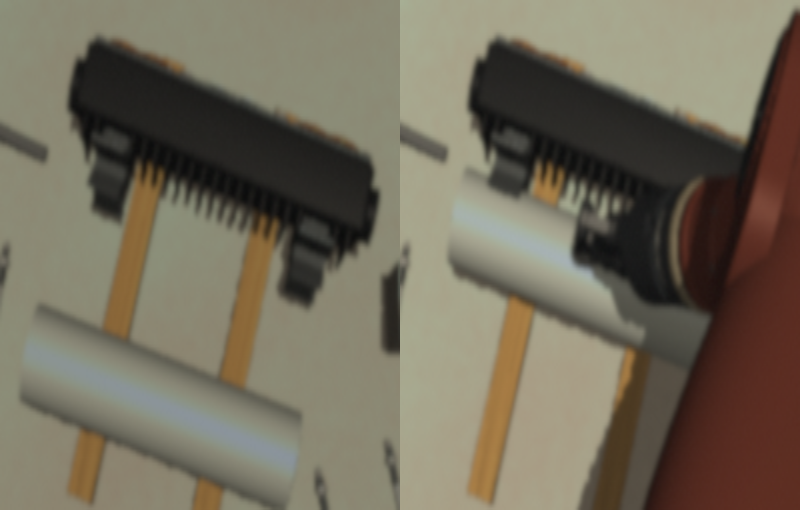

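The light bar is unmoved (shift under 0.1 px), and the tube at right-panel (480,180) reaches the left saddle's lips. I'll creep on to check that it stops.

Request:
{"fn": "play_rows", "kwargs": {"commands": [[[0,0,0,-0.1,0,0,1],[0,0,0,-0.1,0,0,1],[0,0,0,0,0,0,1]]]}}

```text
time_s: 34.75
position: [0.604, 0.0836, 0.0708]
eef_rot: [0.047, 0.148, 0.944, 0.292]
wrist_force: [-0.3, 0.9, 0.3]
width: 0.0
gripper_force: 0.4
```

Request:
{"fn": "play_rows", "kwargs": {"commands": [[[0,0,0,-0.1,0,0,1],[0,0,0,-0.1,0,0,1],[0,0,0,0,0,0,1]]]}}

```text
time_s: 35.0
position: [0.6059, 0.083, 0.0707]
eef_rot: [0.047, 0.148, 0.944, 0.292]
wrist_force: [0.2, -0.8, 1.1]
width: 0.0
gripper_force: 0.1
```

```bash
cat > b.py <<'E'
from m import *
import sys
a=cv2.imread("pics/top0.png",0)[85:165,265:325].astype(np.float32);b=cv2.imread("pics/top%s.png"%sys.argv[1],0)[85:150,265:325].astype(np.float32)
print("bar shift px",cv2.phaseCorrelate(a[:65].copy(),b)[0])
E
python3 m.py 20 top,side; python3 b.py 20
```

```text
tcp [0.6059 0.083  0.0707] u,v 0.5505927984454821 0.2661500758304449 [ 0.194  -0.7883  1.1321]
top tube 0.62 u534.6 v235.6; tube_left 0.64 u544.8 v350.7; tube_right 0.86 u540.4 v123.8; saddle_left 0.96 u542.3 v346.8
   mask end u544.0 v394.9
   mask end u539.5 v99.5
side tube 0.95 u541.0 v227.8; tube_left 0.77 u529.5 v351.0; tube_right 0.61 u532.7 v125.4; saddle_left 0.81 u541.1 v340.2; saddle_right 0.96 u521.9 v125.9
   mask end u531.1 v51.5
   mask end u539.5 v421.3
bar shift px (-0.12383470211063141, 0.1490055346498238)
```

Request:
{"fn": "play_rows", "kwargs": {"commands": [[[0,0,0,0,0.226,-0.33,1],[0,0,0,0,0.5,-0.75,1],[0,0,0,2,1,-1.5,1],[0,0,0,4,0,0,1],[0,0,0,4,0,0,1],[0,0,0,4,0,0,1],[0,0,0,4,0,0,1],[0,0,0,0,0,0,1]]]}}

```text
time_s: 36.37
position: [0.4353, 0.1385, 0.1024]
eef_rot: [0.047, 0.148, 0.944, 0.292]
wrist_force: [0.6, -0.4, -0.9]
width: -0.0003
gripper_force: 0.0
```

```bash
python3 m.py 21 top,side; python3 b.py 21; python3 - <<'E'
from rot import *
report(-.6,(.532,.225,.105))
p=capture("top"); 
# tube axis line from mask: per-v edges at home view
m=masks_of(p,"tube")[0]["mask"]; ys,xs=np.nonzero(m); print(m.sum(),xs.min(),xs.max(),ys.min(),ys.max())
for r in masks_of(p,"light_bar")[:1]: print("bar mask",r["score"],r["mask"].sum(),np.argwhere(r["mask"]).mean(0))
p0={**p,"color":p["color"]}
E
```

```text
tcp [0.4353 0.1385 0.1024] u,v 0.3711243914688675 0.2662442813963482 [ 0.5752 -0.3914 -0.8786]
top tube 0.83 u540.9 v238.8; tube_left 0.88 u546.8 v345.1; tube_right 0.77 u537.8 v115.8; saddle_left 0.68 u544.9 v342.9; saddle_right 0.69 u539.5 v113.1
   mask end u542.3 v395.6
   mask end u540.1 v83.8
side tube 0.84 u548.6 v216.3; tube_left 0.97 u534.8 v347.3; tube_right 0.96 u537.8 v115.1; saddle_left 0.71 u538.1 v338.8; saddle_right 0.78 u534.5 v116.0
   mask end u530.3 v49.0
   mask end u542.2 v417.6
bar shift px (-0.11076663874579395, 0.1417051312144224)
t 37.0667 q [-0.4634 -0.5398 -0.7435  1.4688  0.593  -0.1824] rotvec to go [ 0.0007 -0.0001  0.0021]
tip u 376.2 v 246.9 z 129.1 F [0.7425 0.0502 0.6561]
shift cm in target tool axes [-15.5778  -3.1681   0.7509]
4680 263 403 135 205
bar mask 0.69 6425 [129.633  350.4193]
```

The tube reads 541 against home at about 541 ± 3, with the bar unmoved. One light confirming roll just right of the middle will make sure it is seated.

Request:
{"fn": "play_rows", "kwargs": {"commands": [[[0,0,0,-3.9,-0.8,0,1],[0,0,0,-3.9,-0.8,0,1],[0,0,0,-3.9,-0.8,0,1],[0,0,0,-3.9,-0.77,0.5,1],[0,0,0,0,0,0.25,1],[0,0,0,0,0,0,1],[0,0,0,0,0,0,1]]]}}

```text
time_s: 37.8
position: [0.5755, 0.0707, 0.0788]
eef_rot: [0.046, 0.149, 0.944, 0.292]
wrist_force: [1.0, 0.4, 1.1]
width: 0.0001
gripper_force: 0.0
```

```bash
python3 -c "
from rot import *
report(-.6,(.532,.225,.0977))"
```

```text
t 37.8 q [-0.4596 -0.0251 -0.3595  1.3368  0.5935 -0.178 ] rotvec to go [ 0.0009 -0.0012  0.0015]
tip u 525.5 v 226.4 z 106.0 F [0.9545 0.3654 1.0593]
shift cm in target tool axes [-0.6439 -0.5924  0.608 ]
```

Request:
{"fn": "play_rows", "kwargs": {"commands": [[[0,0,0,-0.6,-0.2,0.3,1],[0,0,0,0,-0.2,0.3,1],[0,0,0,0,-0.05,0.03,1],[0,0,0,0,0,0,1],[0,0,0,0,0,0,1]]]}}

```text
time_s: 38.22
position: [0.5817, 0.0684, 0.072]
eef_rot: [0.047, 0.148, 0.944, 0.292]
wrist_force: [-0.2, -0.2, -1.2]
width: -0.0001
gripper_force: 0.0
```

Request:
{"fn": "play_rows", "kwargs": {"commands": [[[0,0,0,0,-0.017,0.025,1],[0,0,0,0,0,0,1]]]}}

```text
time_s: 38.38
position: [0.5818, 0.0683, 0.0715]
eef_rot: [0.047, 0.148, 0.944, 0.292]
wrist_force: [0.9, -0.1, -0.1]
width: -0.0001
gripper_force: 0.0
```

Request:
{"fn": "play_rows", "kwargs": {"commands": [[[0,0,0,0,-0.034,0.05,1],[0,0,0,0,0,0,1]]]}}

```text
time_s: 38.55
position: [0.5819, 0.0683, 0.0707]
eef_rot: [0.047, 0.148, 0.944, 0.292]
wrist_force: [-0.6, -0.7, 1.3]
width: 0.0002
gripper_force: 0.6
```

Request:
{"fn": "play_rows", "kwargs": {"commands": [[[0,0,0,0,-0.023,0.033,1],[0,0,0,0,0,0,1]]]}}

```text
time_s: 38.72
position: [0.5821, 0.0683, 0.0704]
eef_rot: [0.047, 0.148, 0.944, 0.292]
wrist_force: [-0.0, -1.5, 3.2]
width: -0.0001
gripper_force: 1.4
```

Light press is on (about 2–3 N). Creeping forward while watching the horizontal force.

Request:
{"fn": "play_rows", "kwargs": {"commands": [[[0,0,0,-0.1,0,0,1],[0,0,0,-0.1,0,0,1],[0,0,0,0,0,0,1]]]}}

```text
time_s: 38.97
position: [0.584, 0.0677, 0.0704]
eef_rot: [0.047, 0.148, 0.944, 0.292]
wrist_force: [-2.0, 0.3, 3.9]
width: -0.0001
gripper_force: 2.0
```

Request:
{"fn": "play_rows", "kwargs": {"commands": [[[0,0,0,-0.1,0.01,-0.014,1],[0,0,0,-0.1,0,0,1],[0,0,0,0,0,0,1]]]}}

```text
time_s: 39.22
position: [0.5856, 0.0672, 0.0704]
eef_rot: [0.047, 0.148, 0.944, 0.292]
wrist_force: [-2.5, 0.1, 4.3]
width: -0.0001
gripper_force: 2.3
```

```bash
python3 m.py 22 top,side; python3 b.py 22
```

```text
tcp [0.5856 0.0672 0.0704] u,v 0.5361673894629968 0.24486688334750129 [-2.5259  0.0876  4.2652]
top tube_left 0.83 u553.0 v348.3; tube_right 0.78 u536.1 v121.3; saddle_left 0.74 u547.6 v349.3
   mask end u544.9 v395.6
   mask end u539.6 v83.9
side tube 0.59 u536.3 v233.2; tube_left 0.88 u536.2 v361.1; tube_right 0.75 u540.5 v122.4; saddle_left 0.68 u545.7 v336.6
   mask end u531.6 v48.0
   mask end u543.3 v417.0
bar shift px (-0.121098836438847, 0.17513275454886212)
```

There is now a steady resistance of about 2.5 N with the tube no longer moving forward and the bar unmoved, so it is seated. Lifting straight off and backing away.

Request:
{"fn": "play_rows", "kwargs": {"commands": [[[0,0,0,0.05,0,0,1],[0,0,0,0,0.226,-0.33,1],[0,0,0,0,0.5,-0.75,1],[0,0,0,0,1,-1.5,1],[0,0,0,4,0.5,-0.7,1],[0,0,0,4,0,0,1],[0,0,0,4,0,0,1],[0,0,0,0,0,0,1]]]}}

```text
time_s: 40.58
position: [0.466, 0.1064, 0.1091]
eef_rot: [0.045, 0.148, 0.944, 0.292]
wrist_force: [0.6, 0.3, -0.4]
width: -0.0002
gripper_force: 0.0
```

```bash
python3 m.py 23 top,side; python3 b.py 23
```

```text
tcp [0.466  0.1064 0.1091] u,v 0.41032837212868845 0.2451638365841578 [ 0.6416  0.2609 -0.3758]
top tube 0.73 u537.0 v236.8; tube_left 0.71 u543.5 v350.8; tube_right 0.58 u548.9 v343.8; saddle_left 0.61 u541.8 v337.7; saddle_right 0.65 u538.3 v114.1
   mask end u544.1 v394.2
   mask end u539.2 v85.6
side tube 0.81 u539.3 v229.9; tube_left 0.64 u529.3 v367.1; tube_right 0.86 u541.4 v113.8; saddle_left 0.64 u535.1 v351.2; saddle_right 0.72 u530.9 v111.4
   mask end u531.6 v48.0
   mask end u543.3 v417.0
bar shift px (-0.11213451029532706, 0.1660667100629638)
```

```bash
python3 -c "
from workcell import ticket; print(ticket.sign_off())"
```

```text
the job is handed in; nothing more can be done
None
```

I rolled the tube into both clamp saddles with light fingertip strokes on its top, backed the arm clear and handed the job in. At the end the tube read within a few mm of home and the light bar showed no measurable shift. I did not re-measure the U-bolts, marker or carton at the end, and the sign-off returned no verdict.

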